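Feel the brake gap of a rolling planter with a taper blade

ROBOT

A 6-joint arm with a two-finger parallel gripper is mounted at the origin on the work surface. World frame = base frame: x ahead of the robot, y to its left, z up, the work surface at z = 0. Lengths are in m, angles in degrees, forces in N, time in s.
With the tool pointing down it reaches from about 0.25 to 0.725 m from the base axis. Payload 9.7 kg.
Tool frame: the origin (TCP) lies midway between the tips of the shut fingers; the grasp point (between the pads) lies 19 mm behind it; z points along the fingers, y is the line along which they close (so a half turn about z gives the same grasp; the last joint's range is limited). The gripper opens to 85 mm and grips with 20 to 120 N. Pads are 22 mm wide; open, the fingers measure 114 mm over their backs; the gripper's body (76 mm by 85 mm) begins 54 mm behind the grasp point. The pads swing forward as they close: fully open they stand 13 mm farther back than shut.
Start: joints at [-66.406, 4.979, 10.078, 95.1, 0, 90], TCP at [0.22, -0.504, 0.231] pointing down, gripper open.
Joint ranges: [-179.16, 179.16], [-48.56, 103.87], [-65.8, 70.77], [-126.05, 130.52], [-82.76, 87.17], [-180, 180]. Speed limits (degrees/s): [127.2, 127.2, 147.25, 180, 180, 180].

INTERFACE

Orientations are given as [roll, pitch, yaw] about the fixed x, y, z axes, in that order (R = Rz(yaw) Ry(pitch) Rx(roll)).
In Python, from workcell import bot gives the robot as it stands.
- The arm moves only by the shell command python3 -m crank 'ROWS' [FORCE]. ROWS is JSON, a list of rows, each an object with "gripper": the finger opening in mm, from 0 to 85.4; "travel": the shift along the tool's x, y, z in mm, a list of three; "twist": the turn, a rotation vector about the tool's x, y, z in rad, a list of three. In form: [{"gripper": gripper, "travel": [tx, ty, tz], "twist": [rx, ry, rz]}, ...]. A call has 1 to 12 rows; each row shifts and turns the commanded pose from where the row before left it, along the tool's axes as they then stand; what a row does not reach is not made up. A row lasts 1/8 s, in which the tool goes at most 62.5 mm and 10.7 degrees, less where a joint would pass 70% of its speed; a pose out of reach is approached as far as the arm can. A call is refused whole if a number of a shift passes 62.5 or a number of a turn 0.188, either way. A call with a gripper value outside its range is refused whole. The fingers move at their own pace and stop on an object; FORCE is the grip in N (left out, the last holds). Time passes only in rows, so rows that do not move let the fingers close. It gives the time, the measured TCP pose, the force, the opening and the grip force at its end, in the units of the state.
- bot.get_obs(): the state, without advancing time (a new reading comes with each control period).
- bot.camera(name): name is "scene" or "top"; returns the picture (420x560x3 uint8, red, green, blue); there is no depth.
- bot.calibration(name): a dict with "vfov" (degrees; the focal length in pixels is half the picture's height over the tangent of half this angle, whatever the lens; pixels are square), "cx", "cy" (the principal point, pixels), "k1" (the pictures are not rectified: a ray, as slopes to the right and down, at radius r is drawn at 1 + k1 r^2 times it, then the intrinsics apply), "camera_from_world" (4x4, takes a point from world to camera coordinates). Camera axes: x right, y down, z forward; pixel columns grow to the right and rows downward; lengths in m; the calibration is good to about 2 mm. A picture is of the moment at which its call begins. calibration takes no time and is no camera call.
- bot.job_done(): hands the job in; it is judged then, once.
The state is a dict: "time": time; "q": joint angles; "qd": joint speeds; "joint_efforts": joint torques, N m; "ee_pos": TCP position; "tcp_rot": TCP orientation; "wrist_force": force on the tool from outside, world axes, zero at the start; "torque": the same for the moment, N m; "opening": finger opening in m; "grasp_force": force on a finger pad.
Only numpy, scipy, OpenCV 4.12 (cv2) and the standard library are available. Lean on these libraries where they do the work, as an engineer would, in place of code of your own. Each camera call takes 0.05 s, during which the arm holds its last target. There are 200 camera calls.

TASK

Check the brake gap of the rolling planter: slide the brake shoe along its two rods up to its stop near the planter, then draw the taper feeler blade out of its wooden stand and lower it, point down, between the shoe's sprung pad and the fixed plate until it drags snugly on both and the pad has given way by about two millimetres, without forcing the pad far back. Finish while still gripping the blade there, upright between the two; do not let go. Leave the frog, the green clip and the scoop where they are.

Things in the scene. Friction and masses are not known exactly. Their poses are not given: they have to be found in the camera images.
- tile: fixed square teak deck tile, 460 x 460 x 30 mm. Origin: centre of its underside, z up. The planter (white, 200 mm across, top 260 mm above the floor, its plant 320 mm) stands on it, axis at y = -105 mm. Two 12 mm steel rods at x = -35 and +35 mm, 90 mm above the floor, run along y from its grey caster base to a bracket at y = 226 mm; the brake shoe slides on them.
- plate: fixed upright steel brake plate 56 mm wide, the one nearer the planter. Axes as the tile's. Origin: on its contact face (looks to +y), mid-width, at the throat, 125 mm above the floor. The face runs 45 mm down; above, a lip flares back 0.6 rad to 135 mm above the floor. Its y on the tile is 108 to 110 mm, differing per start. Between the rods under the gap it is free down to the tile.
- shoe (a joint): travel of the brake shoe carriage along the rods, m: 0 far from the plate, 0.05 at the stop next to it; grows along the tile's -y. Friction of about 8 N holds it where it is left. At the stop the pad's face is at tile y = 115 mm, so the gap at the throat is 5 to 7 mm, with a flared mouth about 19 mm wide above.
- shoe_tab (a point): middle of the black upright tab on the shoe, to push or pinch: 26 mm wide along the tile's x, 14 mm along the rods, its top 150 mm above the floor, this point 130 mm. The shoe's dark block below it (90 mm wide, 40 mm along the rods) has its top at 102 mm. Axes as the tile's. At the stop this point is at tile y = 157 mm.
- pad (a joint): how far the sprung pad (the shoe's upright steel face towards the plate, 56 mm wide, throat and lip like the plate's) is pushed back into the shoe, m: 0 at rest, 0.008 at most. Its spring pushes with 1.4 N at 0 and 0.7 N more per mm, so pushing the blade down takes some 3 to 5 N at 2 mm. With the blade bearing on both, the sideways pushes of pad and plate cancel.
- stand: teak block 80 x 70 x 100 mm (x, y, z), fixed on the floor, with an upright slot right through its middle (22 mm along its x, 15.5 mm along its y) in which the feeler blade stands. Origin: centre of the underside; the top is 100 mm above the floor.
- blade: loose taper feeler blade, 120 g, point down. Steel, 90 mm long below the origin, 18 mm wide (x); thickness (y) grows evenly from 3 mm at the point to 12 mm at the top, equally on both faces. Origin: top of the blade, underside of a steel collar 34 x 28 x 4 mm that rests on the stand; above it a wooden grip 24 (x) x 18 (y) x 50 mm tall. z up. In the stand its axes are the stand's.
- blade_grip (a point): point on the blade's axis in the wooden grip, 32 mm above the blade's origin, a good height to hold it; the grip reaches 22 mm above and 28 mm below it.
- blade_tip (a point): the blade's point, on its axis, 90 mm below the blade's origin.
- frog: terracotta frog about 65 mm long and 60 mm tall on the tile beside the brake, to be left alone. Origin: centre of its underside.
- clip: green plastic spring clip, 55 mm long, 10 mm tall, on the tile on the other side of the brake, to be left alone (frog and clip may change sides). Origin: middle of its underside.
- scoop: stainless scoop with a wooden handle, 240 mm long, lying on the floor beyond the stand, to be left alone. Origin: near where handle and scoop meet, underside.
Things that resemble listed ones, but are neither listed nor needed, are in the scene too. What is shaped like the stand but yellow is not meant.

How it is judged:
By the outcome, as a careful person would: the job done as asked, in the order asked, and still so for the second after the job is handed in, while the arm keeps its last pose, push and grip.
It also fails if it takes over 54 s, if anything falls off the work surface, if the arm or the gripper's body presses on something with over 40 N, if the wrist force passes 120 N, or if a joint passes its speed limit or range.

## Working session

There is one attempt and no reset: what is moved stays moved. The work goes in short steps, Python scripts to look and compute and a shell command to move; the robot and the scene stay as the last step left them, time stands still between calls to the robot, and variables do not carry over. Pictures are saved under pics/ and viewed, at most 10 in all, crops included, and the job is handed in when it is done.

```bash
mkdir -p pics; ls; python3 - <<'E'
from workcell import bot
import cv2
o=bot.get_obs();print(o)
for n in("scene","top"):
    cv2.imwrite(f"pics/{n}0.png",bot.camera(n)[:,:,::-1]);print(bot.calibration(n))
E
```

```text
pics
{'time': 0.0, 'q': array([-6.64042515e+01,  5.01355293e+00,  1.00337834e+01,  9.50986870e+01,
       -9.51509804e-05,  9.00001509e+01]), 'qd': array([-0.0806117 , -0.03723907,  0.00308076,  0.00717603, -0.03516827,
        0.00259905]), 'joint_efforts': array([-1.86838472e-03, -5.20390141e+01,  4.64801824e+01,  1.62228296e-02,
        2.92328286e-05, -1.58858705e-05]), 'ee_pos': array([ 0.2200645 , -0.50381081,  0.23055352]), 'tcp_rot': array([-1.79921543e+02,  9.53574941e-05,  2.35955977e+01]), 'wrist_force': array([ 0.73955338,  0.36882293, -0.29859375]), 'torque': array([0.03969423, 0.04356083, 0.01124168]), 'grasp_force': 0.0, 'opening': 0.08507880586424817}
{'vfov': 43.871033068228755, 'cx': 281.1612079847011, 'cy': 216.20098913438832, 'k1': 0.01779341233083353, 'camera_from_world': array([[-0.46686939,  0.88431388,  0.00468302,  0.15264377],
       [ 0.68801902,  0.36655317, -0.62631351, -0.37924145],
       [-0.5555743 , -0.2891846 , -0.77955722,  1.48755139],
       [ 0.        ,  0.        ,  0.        ,  1.        ]])}
{'vfov': 51.80430791866486, 'cx': 280.3020962614307, 'cy': 204.0802010844803, 'k1': -0.00939345786162809, 'camera_from_world': array([[-1.64611382e-02, -9.99864420e-01, -4.15489543e-04,
         1.46319774e-01],
       [-9.97100428e-01,  1.64465080e-02, -7.42983756e-02,
         5.50936189e-01],
       [ 7.42951356e-02, -8.08751028e-04, -9.97235969e-01,
         1.11725584e+00],
       [ 0.00000000e+00,  0.00000000e+00,  0.00000000e+00,
         1.00000000e+00]])}
```

View pics/scene0.png

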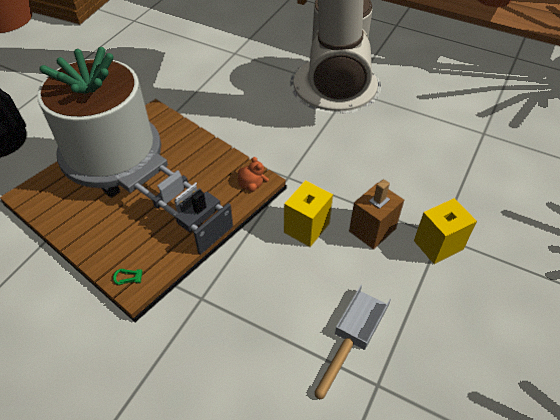

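View pics/top0.png

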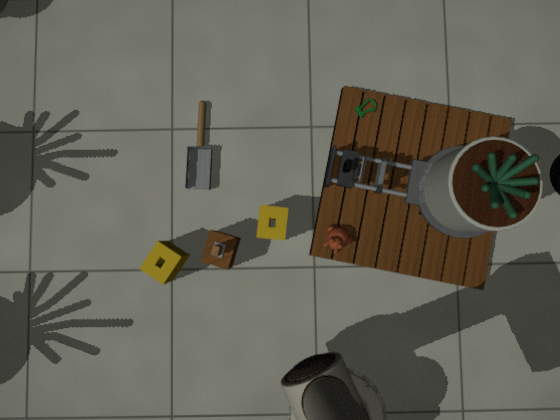

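Overview: the tile is at top-view corners (345,87), (513,118), (484,287), (312,256). The shoe is near (350,168), and the teak stand with the blade is at (220,249) between two yellow decoys. The scene view shows the stand at (378,212) and the tab at (198,200). Next I'll look at enlarged crops.

```bash
cat > h.py <<'E'
import numpy as np, cv2
from workcell import bot
def K(n):
    c=bot.calibration(n); f=210/np.tan(np.radians(c["vfov"]/2))
    return np.array([[f,0,c["cx"]],[0,f,c["cy"]],[0,0,1]]),np.array([c["k1"],0,0,0,0.]),c["camera_from_world"]
def ray(n,p):
    k,d,T=K(n); u=cv2.undistortPoints(np.array([[p]],float),k,d)[0,0]
    R=T[:3,:3]; v=R.T@np.r_[u,1]; return -R.T@T[:3,3], v/np.linalg.norm(v)
def plane(n,p,z):
    o,v=ray(n,p); return o+v*(z-o[2])/v[2]
def tri(ps,pt):
    a,u=ray("scene",ps); b,v=ray("top",pt)
    s=np.linalg.lstsq(np.c_[u,-v],b-a,rcond=None)[0]; x,y=a+s[0]*u,b+s[1]*v
    return (x+y)/2,np.linalg.norm(x-y)
def proj(n,X):
    k,d,T=K(n); return cv2.projectPoints(np.array(X,float).reshape(-1,1,3),cv2.Rodrigues(T[:3,:3])[0],T[:3,3],k,d)[0][:,0]
def crop(n,x,y,w,h,s,out):
    im=bot.camera(n)[y:y+h,x:x+w,::-1]; return cv2.resize(im,None,fx=s,fy=s,interpolation=cv2.INTER_CUBIC)
E
python3 - <<'E'
from h import *
a=crop("top",315,130,100,75,4,0);b=crop("top",180,215,100,75,4,0)
c=crop("scene",145,160,100,75,4,0)if 0 else crop("scene",145,165,100,75,4,0);d=crop("scene",340,170,100,75,4,0)
cv2.imwrite("pics/c1.png",np.vstack([np.hstack([a,b]),np.hstack([c,d])]))
im=bot.camera("top")
C=np.array([plane("top",p,.03) for p in[(345,87),(513,118),(484,287),(312,256)]])
print(C, np.linalg.norm(C-np.roll(C,1,0),axis=1), C.mean(0))
E
```

```text
[[ 0.8625777  -0.04032472  0.03      ]
 [ 0.77162056 -0.48454925  0.03      ]
 [ 0.32956809 -0.38431975  0.03      ]
 [ 0.41657551  0.05747464  0.03      ]] [0.45659902 0.45344088 0.45327292 0.45028055] [ 0.59508547 -0.21292977  0.03      ]
```

View pics/c1.png

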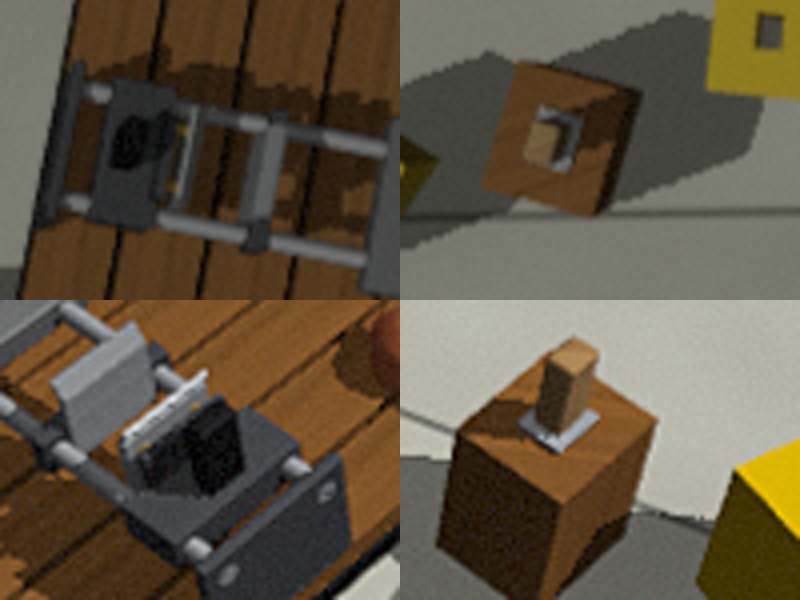

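```bash
python3 - <<'E'
from h import *
q=lambda x0,y0,u,v:((u+.5)/4-.5+x0,(v+.5)/4-.5+y0)
S=lambda u,v:q(340,170,u-400,v-300); T=lambda u,v:q(180,215,u-400,v)
s=lambda u,v:q(145,165,u,v-300); t=lambda u,v:q(315,130,u,v)
for n,a,b in[("st front",S(560,502),T(520,60)),("st right",S(657,420),T(482,187)),("st left",S(458,432),T(628,92)),("griptop",S(572,350),T(540,148)),
 ("plate lip left end",s(54,385),t(283,112)),("plate lip right",s(137,323),t(262,220)),("bracket L top",s(205,570),t(80,62)),("bracket R top",s(343,458),t(42,225)),
 ("pad lip L",s(124,436),t(197,108)),("pad lip R",s(206,372),t(179,205)),("tabtop R",s(222,400),t(118,165)),("tabtop L",s(188,425),t(128,115))]:
    p,e=tri(a,b);print(n,p.round(4),round(e,4))
yaw=np.radians(-12);c=np.array([.595,-.213]);R=np.array([[np.cos(yaw),-np.sin(yaw)],[np.sin(yaw),np.cos(yaw)]])
for n,p in[("front",T(520,60)),("right",T(482,187)),("left",T(628,92)),("4",T(595,215))]: print(n,plane("top",p,.1).round(4))
# predicted pixels in crop coordinates
def show(X,z,n,x0,y0):
    w=np.r_[c+R@np.array(X),z];p=proj(n,w)[0];print(X,z,n,((p-[x0,y0]+.5)*4-.5).round(0),w.round(3))
for X,z in[((-28,110),.135),((28,110),.135),((-35,226),.09),((35,226),.09)]:
    X=np.array(X)/1000
    show(X,z,"top",315,130);show(X,z,"scene",145,90)
E
```

```text
st front [0.4881 0.3097 0.0993] 0.002
st right [0.4114 0.3338 0.0969] 0.0014
st left [0.4674 0.245  0.0962] 0.0005
griptop [0.4367 0.2888 0.152 ] 0.0041
plate lip left end [ 0.6498 -0.1121  0.1406] 0.0037
plate lip right [ 0.5881 -0.1022  0.1327] 0.0027
bracket L top [0.6902 0.0016 0.1039] 0.0011
bracket R top [0.5918 0.0239 0.0978] 0.0054
pad lip L [ 0.6555 -0.0646  0.1326] 0.0004
pad lip R [ 0.5981 -0.0534  0.1299] 0.0022
tabtop R [ 0.6223 -0.0191  0.1494] 0.0121
tabtop L [ 0.6494 -0.0226  0.1567] 0.0075
front [0.4878 0.3105 0.1   ]
right [0.4113 0.3339 0.1   ]
left [0.4673 0.2449 0.1   ]
4 [0.3934 0.2656 0.1   ]
[-0.028  0.11 ] 0.135 top [260. 214.] [ 0.59  -0.1    0.135]
[-0.028  0.11 ] 0.135 scene [140. 325.] [ 0.59  -0.1    0.135]
[0.028 0.11 ] 0.135 top [277. 123.] [ 0.645 -0.111  0.135]
[0.028 0.11 ] 0.135 scene [ 59. 386.] [ 0.645 -0.111  0.135]
[-0.035  0.226] 0.09 top [ 58. 199.] [0.608 0.015 0.09 ]
[-0.035  0.226] 0.09 scene [319. 483.] [0.608 0.015 0.09 ]
[0.035 0.226] 0.09 top [78. 89.] [0.676 0.001 0.09 ]
[0.035 0.226] 0.09 scene [222. 566.] [0.676 0.001 0.09 ]
```

Two-view points agree with the text. Heights come out at 0.097–0.099 for the stand top, 0.133–0.14 for the lip and about 0.15 for the tab.
- **Tile:** about (0.595,-0.213), yaw -12°.
- **Stand:** about (0.439,0.289), yaw -17.3°.
- **Tab:** tile y about 0.196.

First move: raise and turn the tool to yaw 78°, then come in clear of the planter.

```bash
python3 -m crank '[{"gripper":85,"travel":[0,0,-22],"twist":[0,0,-0.158]},{"gripper":60,"travel":[0,0,-22],"twist":[0,0,-0.158]},{"gripper":0,"travel":[0,0,-22],"twist":[0,0,-0.158]},{"gripper":0,"travel":[0,0,-22],"twist":[0,0,-0.158]},{"gripper":0,"travel":[0,0,-22],"twist":[0,0,-0.158]},{"gripper":0,"travel":[0,0,-22],"twist":[0,0,-0.158]},{"gripper":0,"travel":[53,7.5,0],"twist":[0,0,0]},{"gripper":0,"travel":[53,7.5,0],"twist":[0,0,0]},{"gripper":0,"travel":[53,7.5,0],"twist":[0,0,0]},{"gripper":0,"travel":[53,7.5,0],"twist":[0,0,0]},{"gripper":0,"travel":[53,7.5,0],"twist":[0,0,0]},{"gripper":0,"travel":[53,7.5,0],"twist":[0,0,0]}]' 20
```

```text
time: 1.85
ee_pos: [0.3309, -0.2009, 0.3634]
tcp_rot: [180.0, 0.0, 77.9]
wrist_force: [0.4, -1.1, -0.3]
opening: 0.0
grasp_force: 0.0
```

```bash
python3 -m crank '[{"gripper":0,"travel":[40,37.4,15],"twist":[0,0,0]},{"gripper":0,"travel":[40,37.4,15],"twist":[0,0,0]},{"gripper":0,"travel":[40,37.4,15],"twist":[0,0,0]},{"gripper":0,"travel":[40,37.4,15],"twist":[0,0,0]},{"gripper":0,"travel":[40,37.4,15],"twist":[0,0,0]},{"gripper":0,"travel":[40,37.4,15],"twist":[0,0,0]},{"gripper":0,"travel":[40,37.4,0],"twist":[0,0,0]},{"gripper":0,"travel":[0,0,60],"twist":[0,0,0]},{"gripper":0,"travel":[0,0,20],"twist":[0,0,0]},{"gripper":0,"travel":[0,0,0],"twist":[0,0,0]}]'
python3 - <<'E'
from h import *
a=crop("top",300,120,133,100,3,0);c=crop("scene",120,130,133,100,3,0)
cv2.imwrite("pics/c2.png",np.hstack([a,c]));print(bot.get_obs()["ee_pos"],proj("top",bot.get_obs()["ee_pos"]),proj("scene",bot.get_obs()["ee_pos"]))
E
```

```text
time: 3.1
ee_pos: [0.6446, 0.0166, 0.1912]
tcp_rot: [-179.8, 0.1, 77.9]
wrist_force: [-0.5, 1.0, 0.2]
opening: -0.0002
grasp_force: 0.0
[0.64555242 0.01639688 0.19466476] [[333.37812104 156.47112828]] [[209.63313381 188.84151794]]
```

View pics/c2.png

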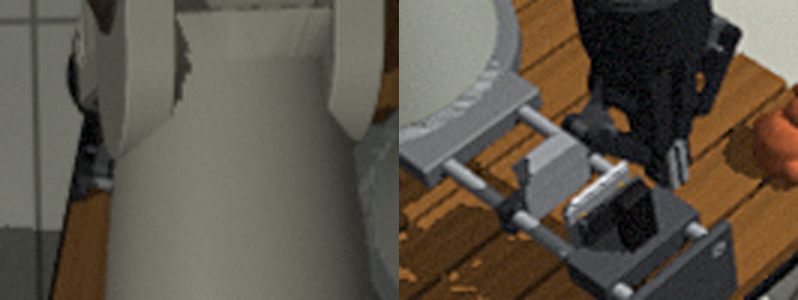

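The fingertip shows at about (211,191) in the scene picture, matching the projected TCP, and it's behind the tab and clear of it. Next I'll lower it and push towards the plate.

```bash
python3 -m crank '[{"gripper":0,"travel":[0,0,40],"twist":[0,0,0]},{"gripper":0,"travel":[0,0,33],"twist":[0,0,0]},{"gripper":0,"travel":[0,0,0],"twist":[0,0,0]},{"gripper":0,"travel":[-10,0,0],"twist":[0,0,0]},{"gripper":0,"travel":[-10,0,0],"twist":[0,0,0]},{"gripper":0,"travel":[-6,0,0],"twist":[0,0,0]},{"gripper":0,"travel":[-6,0,0],"twist":[0,0,0]},{"gripper":0,"travel":[0,0,0],"twist":[0,0,0]}]';python3 -m crank '[{"gripper":0,"travel":[-6,0,0],"twist":[0,0,0]},{"gripper":0,"travel":[-6,0,0],"twist":[0,0,0]},{"gripper":0,"travel":[0,0,0],"twist":[0,0,0]}]'
```

```text
time: 4.2
ee_pos: [0.6394, -0.0147, 0.122]
tcp_rot: [179.9, -0.1, 77.9]
wrist_force: [0.8, 4.3, 3.1]
opening: 0.0003
grasp_force: 2.0
time: 4.58
ee_pos: [0.6368, -0.0263, 0.1217]
tcp_rot: [179.9, -0.1, 77.9]
wrist_force: [0.9, 4.5, 4.2]
opening: -0.0
grasp_force: 2.4
```

```bash
python3 -m crank '[{"gripper":0,"travel":[-5,0,0],"twist":[0,0,0]},{"gripper":0,"travel":[-5,0,0],"twist":[0,0,0]},{"gripper":0,"travel":[0,0,0],"twist":[0,0,0]}]';for i in 1; do python3 -m crank '[{"gripper":0,"travel":[-2,0,0],"twist":[0,0,0]},{"gripper":0,"travel":[-2,0,0],"twist":[0,0,0]},{"gripper":0,"travel":[0,0,0],"twist":[0,0,0]}]';python3 -m crank '[{"gripper":0,"travel":[-2,0,0],"twist":[0,0,0]},{"gripper":0,"travel":[0,0,0],"twist":[0,0,0]}]';done
```

```text
time: 4.95
ee_pos: [0.6347, -0.036, 0.1216]
tcp_rot: [179.9, -0.1, 77.9]
wrist_force: [1.0, 5.0, 3.8]
opening: -0.0003
grasp_force: 2.6
time: 5.32
ee_pos: [0.6339, -0.0395, 0.1216]
tcp_rot: [179.9, -0.1, 77.9]
wrist_force: [1.2, 6.6, 4.7]
opening: -0.0003
grasp_force: 3.4
time: 5.58
ee_pos: [0.6337, -0.0401, 0.1216]
tcp_rot: [179.9, -0.3, 78.0]
wrist_force: [3.4, 13.6, 3.5]
opening: 0.0001
grasp_force: 6.9
```

```bash
python3 -m crank '[{"gripper":0,"travel":[-1.5,0,0],"twist":[0,0,0]},{"gripper":0,"travel":[0,0,0],"twist":[0,0,0]}]'; python3 -m crank '[{"gripper":0,"travel":[8,0,0],"twist":[0,0,0]},{"gripper":0,"travel":[15,0,-5],"twist":[0,0,0]},{"gripper":0,"travel":[0,0,-60],"twist":[0,0,0]},{"gripper":0,"travel":[0,0,-60],"twist":[0,0,0]},{"gripper":60,"travel":[0,0,0],"twist":[0,0,0]}]'
python3 - <<'E'
from h import *
cv2.imwrite("pics/c3.png",crop("scene",140,150,133,100,5,0));print(bot.get_obs()["ee_pos"])
E
```

```text
time: 5.82
ee_pos: [0.6337, -0.0402, 0.1217]
tcp_rot: [179.9, -0.4, 78.1]
wrist_force: [4.1, 20.3, 4.2]
opening: 0.0001
grasp_force: 10.4
time: 6.45
ee_pos: [0.6388, -0.021, 0.2516]
tcp_rot: [179.5, -0.1, 77.9]
wrist_force: [0.5, -0.0, 0.3]
opening: 0.0172
grasp_force: 0.0
[ 0.63833209 -0.02101629  0.24833322]
```

View pics/c3.png

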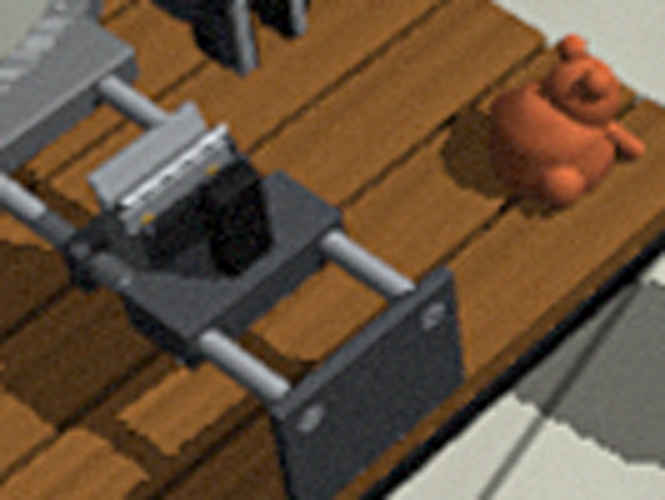

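The shoe is at its stop: the pad lip at crop (125,215)–(222,130) sits close to the plate lip at (95,180)–(193,108). Next: go above the stand and check the plate line.

```bash
python3 -m crank '[{"gripper":60,"travel":[37.3,-37.2,0],"twist":[0,0,0]},{"gripper":60,"travel":[37.3,-37.2,0],"twist":[0,0,0]},{"gripper":60,"travel":[37.3,-37.2,0],"twist":[0,0,0]},{"gripper":60,"travel":[37.3,-37.2,0],"twist":[0,0,0]},{"gripper":60,"travel":[37.3,-37.2,0],"twist":[0,0,0]},{"gripper":60,"travel":[37.3,-37.2,0],"twist":[0,0,0]},{"gripper":60,"travel":[37.3,-37.2,0],"twist":[0,0,0.091]},{"gripper":60,"travel":[0,0,60],"twist":[0,0,0]},{"gripper":60,"travel":[0,0,15],"twist":[0,0,0]},{"gripper":60,"travel":[0,0,0],"twist":[0,0,0]}]'
python3 - <<'E'
from h import *
q=lambda u,v:(140+(u+.5)/5-.5,150+(v+.5)/5-.5)
for p in[(95,180),(193,108),(125,215),(222,130)]:print(plane("scene",q(*p),.135).round(4))
a=crop("scene",330,130,100,100,4,0);b=crop("top",170,190,100,100,4,0)
cv2.imwrite("pics/c4.png",np.hstack([a,b]));e=bot.get_obs()["ee_pos"];print(e,(proj("scene",e)-[330,130])*4,(proj("top",e)-[170,190])*4+[400,0])
E
```

```text
time: 7.75
ee_pos: [0.437, 0.288, 0.1697]
tcp_rot: [-179.9, 0.1, 72.7]
wrist_force: [0.7, 0.6, 1.3]
opening: 0.06
grasp_force: 0.0
[ 0.6446 -0.1137  0.135 ]
[ 0.5927 -0.1019  0.135 ]
[ 0.6543 -0.0919  0.135 ]
[ 0.5974 -0.0842  0.135 ]
[0.43825092 0.2884778  0.17205413] [[219.39134354 182.6584019 ]] [[577.05118661 243.58937368]]
```

View pics/c4.png

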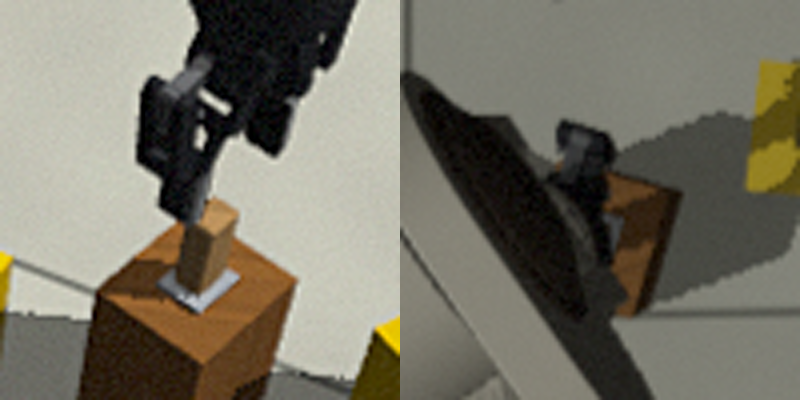

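The fingers straddle the grip: its top is at about crop (211,208) in the scene view, and the +x finger is beside it. Lowering and gripping.

```bash
python3 -m crank '[{"gripper":60,"travel":[0,0,30],"twist":[0,0,0]},{"gripper":60,"travel":[0,0,27],"twist":[0,0,0]},{"gripper":60,"travel":[0,0,0],"twist":[0,0,0]}]'; python3 -m crank '[{"gripper":10,"travel":[0,0,0],"twist":[0,0,0]},{"gripper":10,"travel":[0,0,0],"twist":[0,0,0]},{"gripper":10,"travel":[0,0,0],"twist":[0,0,0]},{"gripper":10,"travel":[0,0,0],"twist":[0,0,0]},{"gripper":10,"travel":[0,0,0],"twist":[0,0,0]}]' 50
```

```text
time: 8.22
ee_pos: [0.4375, 0.2881, 0.1134]
tcp_rot: [-180.0, 0.0, 72.6]
wrist_force: [0.4, -0.4, 0.4]
opening: 0.0602
grasp_force: 0.0
time: 8.85
ee_pos: [0.4383, 0.2891, 0.1152]
tcp_rot: [179.9, -0.1, 72.7]
wrist_force: [0.3, -0.6, 6.4]
opening: 0.0235
grasp_force: 49.3
```

```bash
python3 -m crank '[{"gripper":10,"travel":[0,0,-15],"twist":[0,0,0]},{"gripper":10,"travel":[0,0,-30],"twist":[0,0,0]},{"gripper":10,"travel":[0,0,-30],"twist":[0,0,0]},{"gripper":10,"travel":[0,0,-35],"twist":[0,0,0]},{"gripper":10,"travel":[0,0,-35],"twist":[0,0,0]},{"gripper":10,"travel":[0,0,-25],"twist":[0,0,-0.089]},{"gripper":10,"travel":[0,0,0],"twist":[0,0,0]},{"gripper":10,"travel":[0,0,0],"twist":[0,0,0]}]'
python3 - <<'E'
from h import *
a=crop("scene",330,70,120,120,4,0)
cv2.imwrite("pics/c5.png",a)
o=[bot.get_obs() for _ in range(3)];print([x["wrist_force"].round(2) for x in o]);e=o[0]["ee_pos"];print(e)
for dz in(-.019,.103):print((proj("scene",e-[0,0,dz+0.0])-[330,70])*4)
E
```

```text
time: 9.85
ee_pos: [0.4372, 0.2886, 0.2823]
tcp_rot: [-180.0, 0.0, 77.7]
wrist_force: [-0.6, -0.5, -1.4]
opening: 0.0236
grasp_force: 50.5
[array([ 0.05, -0.17, -1.  ]), array([ 0.05, -0.17, -1.  ]), array([ 0.05, -0.17, -1.  ])]
[0.43709853 0.28853761 0.28198682]
[[267.06843749 221.30622466]]
[[222.61684036 411.44872124]]
```

View pics/c5.png

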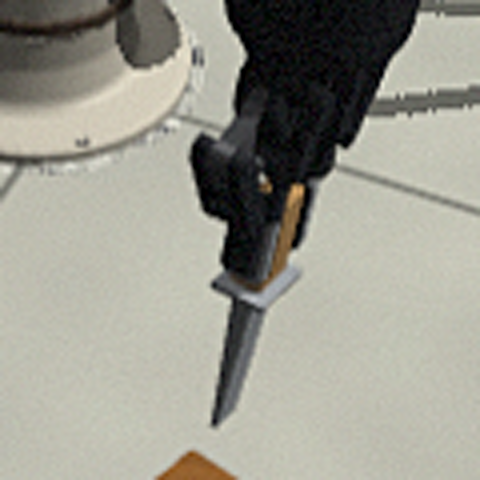

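The blade is held upright, its tip at crop (215,425) and the collar at (257,285), perhaps a few mm lower than expected. Moving above the gap.

```bash
python3 -m crank '[{"gripper":10,"travel":[-20,15,0],"twist":[0,0,0]},{"gripper":10,"travel":[-38,29.2,0],"twist":[0,0,0]},{"gripper":10,"travel":[-38,29.2,0],"twist":[0,0,0]},{"gripper":10,"travel":[-38,29.2,0],"twist":[0,0,0]},{"gripper":10,"travel":[-38,29.2,0],"twist":[0,0,0]},{"gripper":10,"travel":[-38,29.2,0],"twist":[0,0,0]},{"gripper":10,"travel":[-38,29.2,0],"twist":[0,0,0]},{"gripper":10,"travel":[-38,29.2,0],"twist":[0,0,0]},{"gripper":10,"travel":[-38,29.2,0],"twist":[0,0,0]},{"gripper":10,"travel":[-18,14,0],"twist":[0,0,0]},{"gripper":10,"travel":[0,0,20],"twist":[0,0,0]},{"gripper":10,"travel":[0,0,0],"twist":[0,0,0]}]'
python3 - <<'E'
from h import *
cv2.imwrite("pics/c6.png",crop("scene",130,120,120,100,5,0))
o=bot.get_obs();print(o["wrist_force"].round(2));e=o["ee_pos"];print(e)
for dz in(.103,):print((proj("scene",e-[0,0,dz])-[130,120])*5)
E
```

```text
time: 11.4
ee_pos: [0.621, -0.1013, 0.2604]
tcp_rot: [-179.7, 0.0, 77.7]
wrist_force: [-0.7, 0.8, -1.7]
opening: 0.0236
grasp_force: 50.3
[-0.08 -0.09 -1.18]
[ 0.6211148  -0.10103524  0.26192136]
[[193.06043761 260.64726995]]
```

View pics/c6.png

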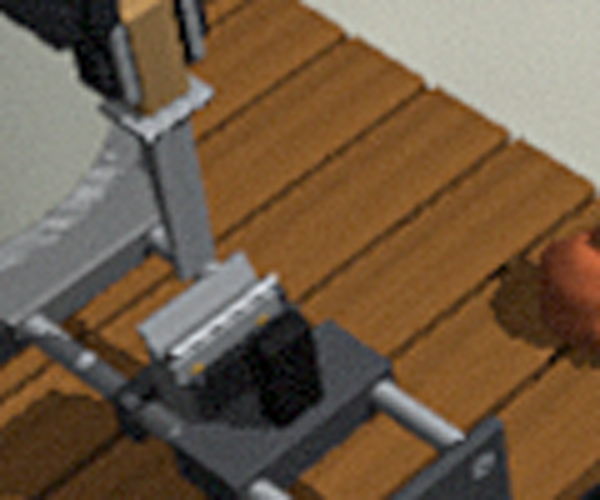

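The tip at crop (197,270) will come down about 3 mm plate-side of the mid-mouth, whose plate and pad lip middles are at (192,293) and (222,317). I'll shift 2.5 mm towards the pad and lower with force checks.

```bash
python3 -m crank '[{"gripper":10,"travel":[2.5,0,10],"twist":[0,0,0]},{"gripper":10,"travel":[0,0,10],"twist":[0,0,0]},{"gripper":10,"travel":[0,0,5],"twist":[0,0,0]},{"gripper":10,"travel":[0,0,0],"twist":[0,0,0]},{"gripper":10,"travel":[0,0,0],"twist":[0,0,0]}]';python3 -m crank '[{"gripper":10,"travel":[0,0,5],"twist":[0,0,0]},{"gripper":10,"travel":[0,0,0],"twist":[0,0,0]}]';python3 -m crank '[{"gripper":10,"travel":[0,0,5],"twist":[0,0,0]},{"gripper":10,"travel":[0,0,0],"twist":[0,0,0]}]'
```

```text
time: 12.08
ee_pos: [0.6223, -0.0987, 0.2386]
tcp_rot: [180.0, -0.0, 77.8]
wrist_force: [0.5, -0.2, -1.1]
opening: 0.0233
grasp_force: 50.4
time: 12.32
ee_pos: [0.6222, -0.0988, 0.2329]
tcp_rot: [-180.0, 0.0, 77.8]
wrist_force: [0.7, 0.0, -1.0]
opening: 0.0236
grasp_force: 50.5
time: 12.58
ee_pos: [0.6222, -0.099, 0.2278]
tcp_rot: [-180.0, 0.0, 77.8]
wrist_force: [-0.2, -2.5, -2.0]
opening: 0.0233
grasp_force: 50.4
```

```bash
N='{"gripper":10,"travel":[0,0,0],"twist":[0,0,0]}'; python3 -m crank '[{"gripper":10,"travel":[0,0,0],"twist":[0,0,0]}]'; for i in 1 2 3; do python3 -m crank '[{"gripper":10,"travel":[-1,0,0],"twist":[0,0,0]},{"gripper":10,"travel":[0,0,0],"twist":[0,0,0]}]'|egrep 'pos|wrist'; done
```

```text
time: 12.7
ee_pos: [0.6222, -0.0989, 0.228]
tcp_rot: [-180.0, 0.0, 77.8]
wrist_force: [0.0, -2.6, -2.5]
opening: 0.0235
grasp_force: 50.4
ee_pos: [0.622, -0.0997, 0.2282]
wrist_force: [0.3, -2.5, -3.0]
ee_pos: [0.6219, -0.1005, 0.2284]
wrist_force: [-0.7, -0.8, -1.2]
ee_pos: [0.6217, -0.1015, 0.2284]
wrist_force: [0.1, -0.8, -2.0]
```

```bash
for i in 1 2 3; do python3 -m crank '[{"gripper":10,"travel":[-1,0,0],"twist":[0,0,0]},{"gripper":10,"travel":[0,0,0],"twist":[0,0,0]},{"gripper":10,"travel":[0,0,0],"twist":[0,0,0]}]'|egrep 'pos|wrist'; done
```

```text
ee_pos: [0.6214, -0.1026, 0.2283]
wrist_force: [0.6, -0.4, -2.0]
ee_pos: [0.6213, -0.1033, 0.2283]
wrist_force: [0.6, 2.5, -1.2]
ee_pos: [0.6211, -0.1044, 0.2283]
wrist_force: [0.5, 3.8, -1.8]
```

```bash
python3 -m crank '[{"gripper":10,"travel":[2.9,0,0],"twist":[0,0,0]},{"gripper":10,"travel":[0,0,5],"twist":[0,0,0]},{"gripper":10,"travel":[0,0,5],"twist":[0,0,0]},{"gripper":10,"travel":[0,0,5],"twist":[0,0,0]},{"gripper":10,"travel":[0,0,0],"twist":[0,0,0]},{"gripper":10,"travel":[0,0,0],"twist":[0,0,0]}]'|egrep 'pos|wrist'; for i in 1 2; do python3 -m crank '[{"gripper":10,"travel":[0,0,5],"twist":[0,0,0]},{"gripper":10,"travel":[0,0,0],"twist":[0,0,0]},{"gripper":10,"travel":[0,0,0],"twist":[0,0,0]}]'|egrep 'pos|wrist'; done
```

```text
ee_pos: [0.6215, -0.1019, 0.2133]
wrist_force: [-0.1, -1.8, -1.9]
ee_pos: [0.6215, -0.1018, 0.2081]
wrist_force: [-0.2, -2.0, -2.8]
ee_pos: [0.6215, -0.1017, 0.2031]
wrist_force: [0.3, -2.2, -2.3]
```

```bash
for i in 1 2 3; do python3 -m crank '[{"gripper":10,"travel":[-0.6,0,0],"twist":[0,0,0]},{"gripper":10,"travel":[0,0,0],"twist":[0,0,0]},{"gripper":10,"travel":[0,0,0],"twist":[0,0,0]}]'|egrep 'pos|wrist';python3 -c "
from workcell import bot;o=bot.get_obs();print(o['wrist_force'].round(1),o['torque'].round(2),o['tcp_rot'].round(1))"; done
```

```text
ee_pos: [0.6215, -0.1022, 0.2032]
wrist_force: [-0.6, -0.7, -3.3]
[-0.6 -0.7 -3.3] [-0.21  0.17  0.01] [-180.    -0.    77.8]
ee_pos: [0.6214, -0.1026, 0.2032]
wrist_force: [0.0, 2.0, -2.1]
[ 0.   2.  -2.1] [0.5  0.14 0.02] [-180.    -0.    77.8]
ee_pos: [0.6213, -0.1031, 0.2032]
wrist_force: [-0.7, 4.1, -3.4]
[-0.7  4.1 -3.4] [ 1.33 -0.02 -0.02] [-180.    -0.    77.8]
```

```bash
python3 -m crank '[{"gripper":10,"travel":[0.9,0,0],"twist":[0,0,0]},{"gripper":10,"travel":[0,0,0],"twist":[0,0,0]},{"gripper":10,"travel":[0.2,0,4],"twist":[0,0,0]},{"gripper":10,"travel":[0,0,0],"twist":[0,0,0]},{"gripper":10,"travel":[0,0,0],"twist":[0,0,0]}]'|egrep 'pos|wrist'; for i in 1 2; do python3 -m crank '[{"gripper":10,"travel":[0.2,0,4],"twist":[0,0,0]},{"gripper":10,"travel":[0,0,0],"twist":[0,0,0]},{"gripper":10,"travel":[0,0,0],"twist":[0,0,0]}]'|egrep 'pos|wrist'; done
```

```text
ee_pos: [0.6218, -0.1025, 0.1995]
wrist_force: [2.3, 1.7, -0.1]
ee_pos: [0.6215, -0.1022, 0.195]
wrist_force: [2.5, 1.5, -2.5]
ee_pos: [0.6215, -0.102, 0.1909]
wrist_force: [2.7, 2.4, -0.9]
```

```bash
python3 -m crank '[{"gripper":10,"travel":[0.5,0,0],"twist":[0,0,0]},{"gripper":10,"travel":[0,0,0],"twist":[0,0,0]}]'|egrep 'pos|wrist'; for i in 1 2 3; do python3 -m crank '[{"gripper":10,"travel":[0.15,0,3],"twist":[0,0,0]}]'|egrep 'pos|wrist';python3 -m crank '[{"gripper":10,"travel":[0,0,0],"twist":[0,0,0]},{"gripper":10,"travel":[0,0,0],"twist":[0,0,0]}]'|egrep 'pos|wrist'; done
```

```text
ee_pos: [0.6215, -0.1017, 0.1909]
wrist_force: [1.3, 0.9, -2.1]
ee_pos: [0.6217, -0.1016, 0.1887]
wrist_force: [0.1, 0.6, 1.5]
ee_pos: [0.6216, -0.1015, 0.1882]
wrist_force: [0.8, 0.1, -0.6]
ee_pos: [0.6218, -0.1013, 0.1856]
wrist_force: [0.8, -0.4, 2.4]
ee_pos: [0.6217, -0.1013, 0.1851]
wrist_force: [1.5, -0.9, -0.8]
ee_pos: [0.6218, -0.1011, 0.1825]
wrist_force: [0.2, -0.5, 1.7]
ee_pos: [0.6217, -0.1011, 0.182]
wrist_force: [1.1, -0.3, -0.9]
```

```bash
python3 - <<'E'
from h import *
a=np.mean([bot.camera("scene").astype(float) for _ in range(8)],0)[150:210,140:220,::-1]
cv2.imwrite("pics/c7.png",cv2.resize(np.uint8(a),None,fx=9,fy=9,interpolation=cv2.INTER_CUBIC))
E
for i in 1 2 3 4 5; do python3 -m crank '[{"gripper":10,"travel":[0,0,0],"twist":[0,0,0]}]'|egrep 'wrist|time'; done
```

```text
time: 20.48
wrist_force: [-0.6, -1.9, -2.6]
time: 20.6
wrist_force: [0.6, -1.9, -3.2]
time: 20.72
wrist_force: [0.7, -0.8, -3.6]
time: 20.85
wrist_force: [0.3, -1.5, -4.5]
time: 20.98
wrist_force: [0.9, -1.3, -4.2]
```

View pics/c7.png

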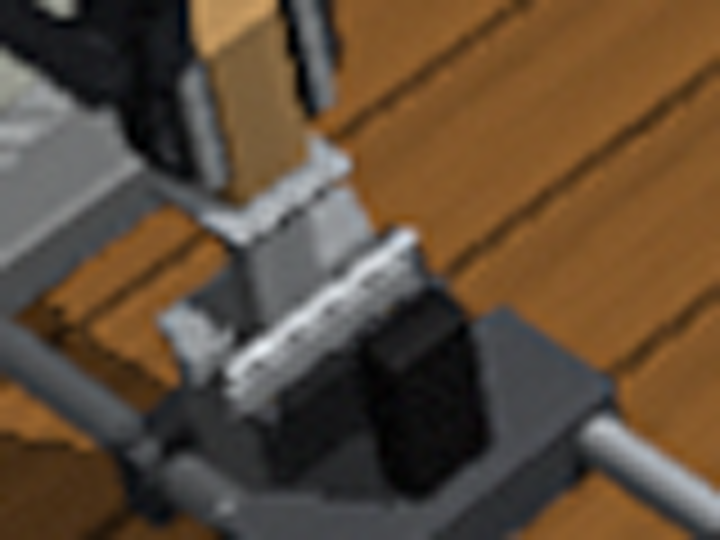

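The blade stands upright in the gap, with the collar near crop (245,240) and the pad lip running (230,370)–(410,235). Next I'll measure how far the pad lip has shifted between the earlier picture and now.

```bash
cat > pad.py <<'E'
from h import *
from scipy.ndimage import map_coordinates
c=np.array([.595,-.213]);w=np.radians(-12.2);R=np.array([[np.cos(w),-np.sin(w)],[np.sin(w),np.cos(w)]])
def prof(im,off,s,ys,z,xs):
    P=np.array([np.r_[c+R@[x,y],z] for y in ys for x in xs]);p=(proj("scene",P)-off+.5)*s-.5
    return map_coordinates(im,[p[:,1],p[:,0]],order=1).reshape(len(ys),-1).mean(1)
old=cv2.imread("pics/c6.png").astype(float).mean(2)
new=np.mean([bot.camera("scene").astype(float) for _ in range(6)],0).mean(2)
def shift(n,ys,z,xs):
    best=[];g=np.arange(-.002,.007,.0001)
    a=prof(old,[130,120],5,ys,z,xs)
    for d in g: best.append(np.corrcoef(a,prof(new,[0,0],1,ys+d,z,xs))[0,1])
    i=int(np.argmax(best));print(n,"shift mm",round(g[i]*1e3,1),"corr",round(best[i],3))
xs=np.r_[np.linspace(-.026,-.014,10),np.linspace(.014,.026,10)]
shift("pad lip",np.arange(.110,.130,.0005),.135,xs)
shift("pad lip -x",np.arange(.110,.130,.0005),.135,xs[:10])
shift("pad lip +x",np.arange(.110,.130,.0005),.135,xs[10:])
shift("tab (control)",np.arange(.142,.175,.0005),.15,np.linspace(-.01,.01,10))
shift("block end (control)",np.arange(.165,.2,.0005),.102,np.linspace(-.03,.03,20))
o=bot.get_obs();e=o["ee_pos"];print(e,o["wrist_force"],o["time"])
# collar corners height
def zat(xy,px):
    zs=np.arange(.12,.2,.0005);p=proj("scene",[[*xy,z] for z in zs]);d=np.linalg.norm(p-px,axis=1);i=d.argmin();return zs[i].round(4),d[i].round(2)
for off,px in[((.017,.014),(167,177.2)),((-.017,.014),(178.9,168.3))]:print(zat(e[:2]+R@off,np.array(px)-.45))
E
python3 pad.py
```

```text
pad lip shift mm 2.1 corr 0.907
pad lip -x shift mm 2.3 corr 0.97
pad lip +x shift mm 1.9 corr 0.81
tab (control) shift mm -0.2 corr 0.99
block end (control) shift mm 0.0 corr 0.996
[ 0.6217082  -0.10103725  0.18224503] [ 0.26697094 -0.86048393 -4.78008493] 21.275
(np.float64(0.169), np.float64(0.6))
(np.float64(0.168), np.float64(0.38))
```

The pad has given about 2.1 mm while the control patches stayed put. The net side force is slightly pad-heavy, so I'll trim towards the plate and press down a touch.

```bash
python3 -m crank '[{"gripper":10,"travel":[-0.3,0,0.8],"twist":[0,0,0]}]'|egrep 'pos|wrist'; for i in 1 2 3 4; do python3 -m crank '[{"gripper":10,"travel":[0,0,0],"twist":[0,0,0]},{"gripper":10,"travel":[0,0,0],"twist":[0,0,0]}]'|egrep 'pos|wrist|grasp'; done; python3 pad.py
```

```text
ee_pos: [0.6217, -0.1012, 0.182]
wrist_force: [-0.8, 0.7, 2.7]
ee_pos: [0.6218, -0.1012, 0.182]
wrist_force: [-0.9, 0.8, 2.0]
grasp_force: 50.9
ee_pos: [0.6218, -0.1013, 0.1817]
wrist_force: [-0.3, 0.6, 3.1]
grasp_force: 50.9
ee_pos: [0.6218, -0.1013, 0.1816]
wrist_force: [-0.9, 0.5, 2.7]
grasp_force: 50.9
ee_pos: [0.6218, -0.1013, 0.1816]
wrist_force: [0.8, 1.8, 3.0]
grasp_force: 50.9
pad lip shift mm 2.0 corr 0.902
pad lip -x shift mm 2.3 corr 0.969
pad lip +x shift mm 1.8 corr 0.795
tab (control) shift mm -0.2 corr 0.99
block end (control) shift mm 0.0 corr 0.995
[ 0.6217798  -0.10134456  0.18153359] [0.59615477 1.24441571 2.08149621] 22.7
(np.float64(0.169), np.float64(0.74))
(np.float64(0.168), np.float64(0.26))
```

```bash
python3 -c "
from workcell import bot
print(bot.job_done())"
```

```text
the job is handed in; nothing more can be done
None
```

I handed the job in at about 22.7 s: the shoe is at its stop, and the blade is still gripped upright in the gap, bearing on both plate and pad, with the pad pushed back about 2 mm and a downward push of about 4 N.

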